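Make the still-life plinth safe and build the carton column on it

TASK

Get the powered still-life plinth ready for the drawing class: before anything is loaded on it, first set its up-off-down toggle to the centre (off) position, then swing the steady leg out until it snaps into its end stop. Move the pastel tin from the platform into the black tray, lay the wooden case down in the rectangle marked in the middle of the platform, and stack every cardboard carton lying on the table on top of it in one square column, one on another, all centred and lengthwise in line with the case.

Things in the scene. Friction and masses are not known exactly. Their poses are not given: they have to be found in the camera images.
- plinth: Fixed square stand: 180 x 180 mm plywood platform, its top 40 mm above the table, on a grey base. Origin: centre of its underside, on the table; x is its lengthwise direction, y left, z up. A dark rectangle 142 x 62 mm (long side along x) marks the middle of the platform. The steady leg is hinged beside its -y side
- plinth_top (a point): centre of the platform's top face and of the marked rectangle; same axes as the plinth
- leg (a joint): swing of the steady leg about a vertical hinge, rad: 0 folded along the plinth's side (leg points along plinth +x), growing as it swings out (clockwise seen from above) away from the plinth, towards plinth -y; its end detent is at 1.5 (stop at 1.55). A detent spring resists with up to about 2 N at the post until about 0.75, beyond which it pulls the leg on to the end; let go sooner, it springs back
- leg_post (a point): grip point on the round upright steel post (16 mm across, top 102 mm above the table) at the free end of the leg, 82 mm above the table, 150 mm from the hinge
- leg_hinge (a point): point on the leg's vertical hinge axis, 82 mm above the table; in the plinth's frame at x -95, y -130 mm. The post circles it at 150 mm radius
- control: fixed grey control box 130 x 75 x 30 mm, lying at any yaw, with the toggle on top. Origin: centre of its underside, on the table; x along its long side, z up. A short black line beside the toggle marks the centre (off), arrows mark the two running positions
- toggle (a joint): three-position toggle, rad: detents at 0 (up, where it starts, lever leaning 0.45 rad towards the control box's +x), 0.45 (off, lever upright) and 0.9 (down, leaning 0.45 rad towards the box's -x). It snaps into the nearest detent; the ridges lie midway. Moving it takes up to about 4 N at the tip
- toggle_tip (a point): centre of the black cylindrical grip (20 mm across, 26 mm long along the box's y) at the lever's end, 65 mm from the lever's pivot, which lies 30 mm above the table over the control box's origin
- tin: closed flat metal pastel tin 90 x 50 x 28 mm (x, y, z), 0.15 kg, starting on the platform. Origin at its centre
- tray: fixed open black tray, outside 120 x 170 x 35 mm high (x, y, z), walls 4 mm, floor about 4 mm thick. Origin: centre of its underside, on the table
- case: closed wooden case 140 x 60 x 60 mm, long along x, about 0.45 kg. Origin at its centre; any long face may be up
- carton1: closed cardboard carton 110 x 52 x 52 mm, long along x, about 0.22 kg. Origin at its centre; any long face may be up. All cartons are alike; absent ones read None
- carton2: carton like carton1
- carton3: carton like carton1
- carton4: carton like carton1
Mind the look-alikes: they are no part of the job. Several things look just like the control: the one meant starts nearest to the robot's base.

How it is judged:
By the outcome, as a careful person would: the job done as asked, in the order asked, and still so for the second after the job is handed in, with the robot touching nothing.
Of carton1, carton2, carton3, carton4 only 2 to 4 are there at a start; the rules pass over those that are not, and their reading is None.
At some moment in a run one of tin, case may be knocked a few centimetres aside while the robot is not near it.
Once in a run the grip may slacken for a moment while it holds something.
It also fails if it takes over 210 s, if anything falls off the work surface, if the arm or the gripper's body presses on something with over 40 N, if the wrist force passes 120 N, or if a joint passes its speed limit or range.

ROBOT

A 7-joint arm with a two-finger parallel gripper is mounted at the origin on the work surface. World frame = base frame: x ahead of the robot, y to its left, z up, the work surface at z = 0. Lengths are in m, angles in rad, forces in N, time in s.
With the tool pointing down it reaches from about 0.35 to 0.9 m from the base axis. Payload 19.9 kg.
Tool frame: the origin (TCP) lies at the very end of the fingers, on their centre line; the grasp point (between the pads) lies ctrl.hold_point_z behind it (ctrl.hold_point_z is the distance from the TCP to the grasp point, in m); z points along the fingers, y is the direction in which the jaws open and shut (so a half turn about z gives the same grasp; the last joint's range is limited). The gripper opens to 85 mm and grips with 20 to 120 N. Pads are 22 mm wide; open, the fingers measure 114 mm over their backs; the gripper's body (76 mm by 85 mm) begins 54 mm behind the grasp point. The pads swing forward as they close: fully open they stand 13 mm farther back than shut.
Start: joints at [-0.042, 0.417, -0.01, 1.614, 0.005, 1.111, -0.053], TCP at [0.625, 0, 0.231] pointing down, gripper open.
Joint ranges: [-2.81, 2.81], [-0.39, 2.02], [-1.27, 1.25], [0.06, 2.57], [-1.19, 4.33], [0.19, 2], [-2.82, 2.82]. Speed limits (rad/s): [1.89, 1.89, 2.39, 2.39, 3.01, 3.01, 3.01].

INTERFACE

Orientations are given as a unit quaternion [x, y, z, w].
In Python, from rig import ctrl, cams gives the robot as it stands.
- The arm moves only by the shell command python3 -m jog 'ROWS'. ROWS is JSON, a list of rows, each a list of 3 entries, a list of its own where there are three numbers: the opening, from 0 (shut) to 1 (fully open), then the shift along the world's x, y, z normalised to -1 to 1, where 1 is 600 mm, then the turn, a rotation vector about the world's x, y, z normalised to -1 to 1, where 1 is 120 degrees. In form: [[jaw, [tx, ty, tz], [ax, ay, az]], ...]. A call has 1 to 12 rows; each row shifts and turns the commanded pose from where the row before left it; what a row does not reach is not made up. A row lasts 1/12 s, in which the tool goes at most 41.7 mm and 7.16 degrees, less where a joint would pass 70% of its speed; a pose out of reach is approached as far as the arm can. A call with a number of a shift or a turn outside -1 to 1 is refused whole. A call with a gripper value outside its range is refused whole. The fingers move at their own pace and stop on an object; the grip force is fixed at half the most. Time passes only in rows, so rows that do not move let the fingers close. It gives the time, the measured TCP pose, the force and the opening at its end, in the units of the state.
- ctrl.read_state(): the state, without advancing time (a new reading comes with each control period).
- cams.snapshot(name): name is "scene" or "side" or "wrist"; returns a dict with "color" (480x640x3 uint8, red, green, blue), "depth" (480x640 float32, m along the optical axis (not along the pixel's ray), 0 where there is no reading), "K" (3x3 intrinsics, pixels), "rvec" (rotation vector, rad) and "tvec" (3), from world to camera coordinates, as OpenCV has them. Camera axes: x right, y down, z forward; pixel columns grow to the right and rows downward; lengths in m; the calibration is good to about 2 mm. A picture is of the moment at which its call begins.
- ctrl.close_job(): hands the job in, once; it reports no verdict.
The state is a dict: "t": time; "joint_positions": joint angles; "dq": joint speeds; "joint_efforts": joint torques, N m; "tcp_pos": TCP position; "ee_rot": TCP orientation; "contact_force": force on the tool from outside, world axes, zero at the start; "ft_torque": the same for the moment, N m; "opening": opening from 0.0 (shut) to 1.0 (fully open).
Only numpy, scipy, OpenCV 4.12 (cv2) and the standard library are available. Lean on these libraries where they do the work, as an engineer would, in place of code of your own. Each camera call takes 0.05 s, during which the arm holds its last target. There are 200 camera calls.

## Working session

There is one attempt and no reset: what is moved stays moved. The work goes in short steps, Python scripts to look and compute and a shell command to move; the robot and the scene stay as the last step left them, time stands still between calls to the robot, and variables do not carry over. Pictures are saved under pics/ and viewed, about 12 in all and at most 16, crops included, and the job is handed in when it is done.

```bash
ls; mkdir -p pics
python3 - <<'E'
from rig import ctrl,cams
import cv2,numpy as np
print(ctrl.read_state(),ctrl.hold_point_z)
for n in["scene","side"]:
    s=cams.snapshot(n);np.savez("%s0.npz"%n,**s)
    cv2.imwrite("pics/%s0.png"%n,s["color"][...,::-1])
    R=cv2.Rodrigues(s["rvec"])[0];print(n,-R.T@s["tvec"],s["K"][0,0])
E
```

```text
pics
{'t': 0.0, 'joint_positions': array([-0.04147144,  0.41798063, -0.01029905,  1.61418438,  0.00472848,
        1.1106876 , -0.0530227 ]), 'dq': array([-9.51902150e-05, -2.59642968e-04,  1.12881842e-04, -2.14725592e-05,
        9.23685882e-04, -1.77146461e-04,  8.30530555e-05]), 'joint_efforts': array([ 3.43503270e-04, -8.64444852e+01,  6.79280274e-01, -4.34903777e+01,
        1.92400004e-02,  7.37222959e-03,  1.31192037e-04]), 'tcp_pos': array([ 6.24649924e-01, -3.88451497e-05,  2.30651850e-01]), 'ee_rot': array([ 7.07118636e-01,  7.07094656e-01, -4.77447399e-04, -3.93260659e-04]), 'contact_force': array([-0.20565084,  0.28516357, -0.06608945]), 'ft_torque': array([-0.04179296, -0.01037825, -0.05042674]), 'opening': 1.0024083209261005} 0.0187
scene [ 0.9282018  -0.62579458  0.9565528 ] 437.4646384035263
side [ 0.27920083 -1.19392846  0.75162087] 435.2908656191092
```

View pics/scene0.png

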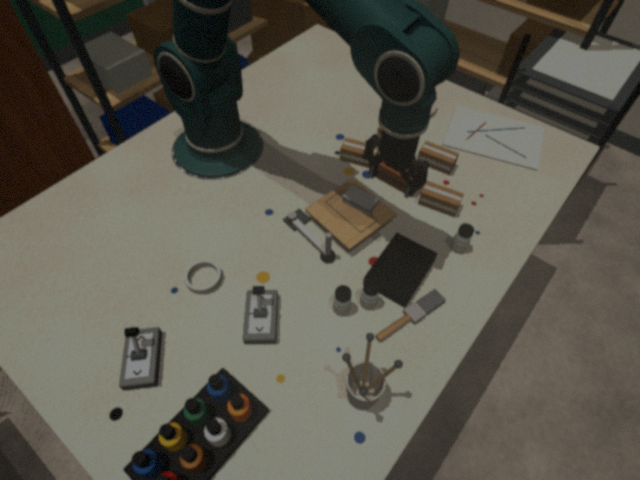

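View pics/side0.png

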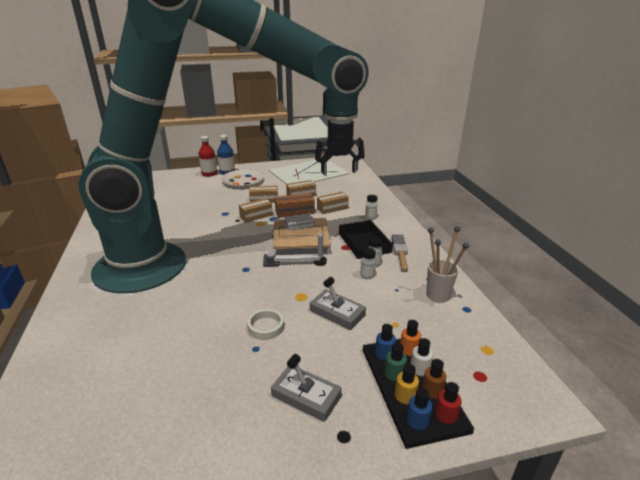

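Two control boxes at scene pixels (262,315) and (140,357). The plinth is at (350,215), the tray at (400,268), and the case with four cartons sits behind the gripper. Next I'll build an orthographic map from both depth images.

```bash
cat > h.py <<'E'
import numpy as np,cv2
from rig import ctrl,cams
def pts(s):
    d=s["depth"];K=s["K"];R=cv2.Rodrigues(s["rvec"])[0]
    v,u=np.mgrid[:480,:640]
    P=np.stack([(u-K[0,2])/K[0,0]*d,(v-K[1,2])/K[1,1]*d,d],-1)
    W=(P-np.ravel(s["tvec"]))@R
    W[d<=0]=np.nan
    return W
def ortho(snaps,x0,x1,y0,y1,zmax=.2,res=.002):
    # rows: x decreasing (ahead = up), columns: y decreasing (left = left)
    H=int((x1-x0)/res);Wd=int((y1-y0)/res)
    z=np.full((H,Wd),-1.);c=np.zeros((H,Wd,3),np.uint8)
    for s in snaps:
        W=pts(s);k=np.isfinite(W[...,2])&(W[...,2]<zmax)
        p=W[k];col=s["color"][k]
        i=((x1-p[:,0])/res).astype(int);j=((y1-p[:,1])/res).astype(int)
        m=(i>=0)&(i<H)&(j>=0)&(j<Wd)
        i,j,p,col=i[m],j[m],p[m],col[m]
        o=np.argsort(p[:,2]);i,j,p,col=i[o],j[o],p[o],col[o]
        b=p[:,2]>z[i,j]
        z[i[b],j[b]]=p[b,2];c[i[b],j[b]]=col[b]
    return z,c
def rect(P):
    """min-area rect of xy points: centre, (long,short), yaw of long axis deg"""
    (cx,cy),(a,b),t=cv2.minAreaRect((P[:,:2]*1000).astype(np.float32))
    if a<b:a,b,t=b,a,t+90
    return np.round([cx,cy,a,b,(t+90)%180-90],1)
E
python3 - <<'E'
import numpy as np,cv2
from h import *
S=[dict(np.load(n+"0.npz")) for n in("scene","side")]
z,c=ortho(S,.1,1.0,-.75,.45,res=.002)
# hillshade: height bands
im=cv2.resize(c,None,fx=1.3,fy=1.3,interpolation=0)
hm=cv2.applyColorMap(np.clip(z/.12*255,0,255).astype(np.uint8),2)
for k in range(0,9):
    y=int(k*50*1.3);cv2.putText(im,"x%.1f"%(1-k*.1),(0,y+10),0,.4,(255,0,0))
for k in range(0,12):
    x=int(k*50*1.3);cv2.putText(im,"y%.2f"%(.45-k*.1),(x,583),0,.35,(255,0,0))
cv2.imwrite("pics/o1.png",im[...,::-1])
# clusters above the table
m=((z>.012)).astype(np.uint8)
m=cv2.morphologyEx(m,cv2.MORPH_CLOSE,np.ones((5,5)))
n,l,st,ce=cv2.connectedComponentsWithStats(m)
for k in range(1,n):
    if st[k,4]<150: continue
    i,j=np.where((l==k)&(z>.012));P=np.c_[1-i*.002,.45-j*.002]
    print(k,len(i),rect(P),"z95 %.3f"%np.percentile(z[i,j],95))
E
```

```text
1 902 [ 816.3 -341.8   97.5   85.9   76. ] z95 0.198
2 1740 [750.4 -75.8 288.5 195.4 -85.1] z95 0.036
3 264 [789.2 137.9  44.2  42.3 -68.2] z95 0.087
4 794 [671.  238.8 113.   61.5  14.3] z95 0.055
5 274 [ 701. -153.   42.   42.  -90.] z95 0.088
6 6981 [ 621. -617.  262.  142.  -90.] z95 0.101
7 301 [ 660. -207.   44.   42.    0.] z95 0.088
8 724 [577.4 379.6 114.4  62.3   7.1] z95 0.055
9 4612 [491.7   6.4 246.1 209.3  78.3] z95 0.070
10 598 [527. 240. 142.  68.   0.] z95 0.063
11 1843 [ 530.2 -348.   133.4   79.6  -49.4] z95 0.092
14 318 [424.9 367.9 110.3  58.7  -8.5] z95 0.055
15 2158 [ 396.3 -588.9  132.2   78.7  -43. ] z95 0.093
17 644 [380.9 241.3 112.6  61.3  18.4] z95 0.055
20 510 [ 340.5 -359.5   91.9   90.5   45. ] z95 0.027
22 267 [119.   3. 154.  34. -90.] z95 0.017
```

View pics/o1.png

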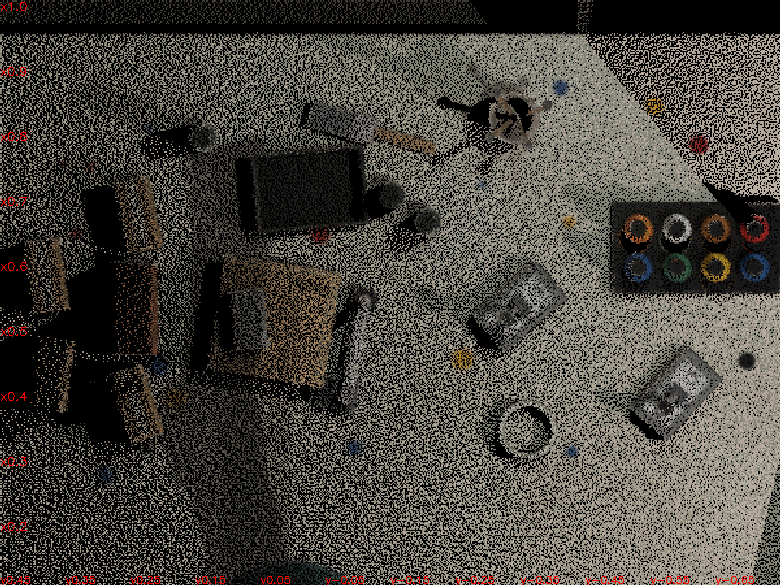

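Nearest control is the one at about (0.53, -0.35), 0.63 m from the base against 0.71 m for the other. Now precise fits.

```bash
cat > m.py <<'E'
from h import *
def blob(S,zr,c,r):
    P=np.concatenate([pts(s).reshape(-1,3) for s in S]);P=P[np.isfinite(P).all(1)]
    return P[(P[:,2]>zr[0])&(P[:,2]<zr[1])&(np.hypot(P[:,0]-c[0],P[:,1]-c[1])<r)]
E
python3 - <<'E'
from m import *
S=[dict(np.load(n+"0.npz")) for n in("scene","side")]
for i,s in enumerate(S):
    s=[s]
    b=blob(s,(.026,.033),(.53,-.348),.09);print("boxA",rect(b))
    t=blob(s,(.075,.12),(.53,-.348),.07);print("tip",t.mean(0),t.min(0),t.max(0))
    p=blob(s,(.036,.043),(.52,.03),.14);print("plat",rect(p),p[:,2].mean())
    q=blob(s,(.06,.072),(.51,.06),.1);print("tin",rect(q),len(q))
    p=blob(s,(.08,.11),(.55,-.105),.05);print("post",p.mean(0),p.min(0),p.max(0),len(p))
    p=blob(s,(.095,.11),(.55,-.105),.05);print("posttop",p.mean(0),len(p))
    p=blob(s,(.025,.04),(.72,0.0),.13);print("tray",rect(p))
E
```

```text
boxA [ 529.2 -349.3  131.7   75.1  -49.2]
tip [ 0.51245354 -0.32882459  0.09341642] [ 0.49636179 -0.34143163  0.07560153] [ 0.524836   -0.31278823  0.10158752]
plat [534.5  24.8 240.6 183.3  -9.4] 0.04025923780647094
tin [509.5  66.   92.3  54.    4.4] 494
post [ 0.54128283 -0.1125832   0.0952399 ] [ 0.53177401 -0.11888195  0.08020733] [ 0.5478158  -0.10282244  0.10465863] 59
posttop [ 0.5409425  -0.1112488   0.10104872] 34
tray [681.1 -29.3 176.9 172.7   5.1]
boxA [ 528.9 -347.7  130.8   78.4  -49.3]
tip [ 0.50917139 -0.33078354  0.0917416 ] [ 0.4946303  -0.34234511  0.07553992] [ 0.52528191 -0.31444775  0.10085688]
plat [535.7  24.1 240.5 183.7  -8.4] 0.0404204491036225
tin [508.5  66.5  89.9  55.    5.7] 246
post [ 0.53788131 -0.1129563   0.09394947] [ 0.53204759 -0.11893096  0.08023385] [ 0.54449868 -0.10177801  0.10564981] 40
posttop [ 0.53790701 -0.11145717  0.10050032] 20
tray [683.  -27.2 179.1 172.6 -85.2]
```

```bash
python3 -m jog '[[0.6,[-0.019,-0.0545,0],[0,0,-0.041]],[0.6,[-0.019,-0.0545,0],[0,0,-0.041]],[0.6,[-0.019,-0.0545,0],[0,0,-0.041]],[0.6,[-0.019,-0.0545,0],[0,0,-0.041]],[0.6,[-0.019,-0.0545,0],[0,0,-0.041]],[0.6,[-0.019,-0.0545,0],[0,0,-0.041]],[0.6,[-0.019,-0.0545,0],[0,0,-0.041]],[0.6,[-0.019,-0.0545,0],[0,0,-0.041]],[0.6,[-0.019,-0.0545,0],[0,0,-0.041]],[0.6,[-0.019,-0.0545,0],[0,0,-0.041]],[0.6,[0,0,0],[0,0,0]],[0.6,[0,0,0],[0,0,0]]]'
python3 - <<'E'
from m import *
import scipy.optimize as so
S=[cams.snapshot(n) for n in("scene","side")]
np.savez("s1.npz",a=S)
P=blob(S,(.0365,.0435),(.52,.03),.135)*1000
# robust square: maximise points in minus empties -> use percentiles per yaw
for yaw in np.arange(-14,-3,1.):
    t=np.radians(yaw);R=np.array([[np.cos(t),np.sin(t)],[-np.sin(t),np.cos(t)]])
    q=(P[:,:2]-[520,30])@R.T
    q=q[(abs(q[:,0])<115)&(abs(q[:,1])<115)]
    e=[]
    for a in(0,1):
        h,b=np.histogram(q[:,a],np.arange(-115,116,1.));f=h.max()
        k=np.where(h>.35*np.median(h[h>5]))[0];e+=[b[k[0]],b[k[-1]]+1]
    c=R.T@[(e[0]+e[1])/2,(e[2]+e[3])/2]+[520,30]
    print(yaw,np.round(e,1),np.round(c,1))
z,c=ortho(S,.36,.88,-.2,.46,res=.0015)
cv2.imwrite("pics/o2.png",cv2.resize(c,None,fx=1.7,fy=1.7,interpolation=0)[...,::-1])
E
```

```text
t: 1.1
tcp_pos: [0.5098, -0.3288, 0.2309]
ee_rot: [0.938, 0.347, -0.001, -0.0]
contact_force: [1.2, 0.6, -0.4]
opening: 0.601
-14.0 [-105.   82.  -99.   86.] [507.3  26.5]
-13.0 [-105.   81.  -97.   89.] [507.4  28.8]
-12.0 [-104.   80.  -96.   88.] [507.4  28.6]
-11.0 [-103.   79.  -95.   87.] [507.5  28.4]
-10.0 [-104.   78.  -94.   88.] [506.7  29.3]
-9.0 [-104.   78.  -94.   87.] [506.6  28.6]
-8.0 [-105.   78.  -95.   89.] [506.2  28.9]
-7.0 [-106.   79.  -95.   88.] [506.2  28.2]
-6.0 [-107.   79.  -96.   89.] [505.7  28. ]
-5.0 [-107.   80.  -97.   89.] [506.2  27.2]
-4.0 [-107.   81.  -98.   90.] [506.8  26.9]
```

View pics/o2.png

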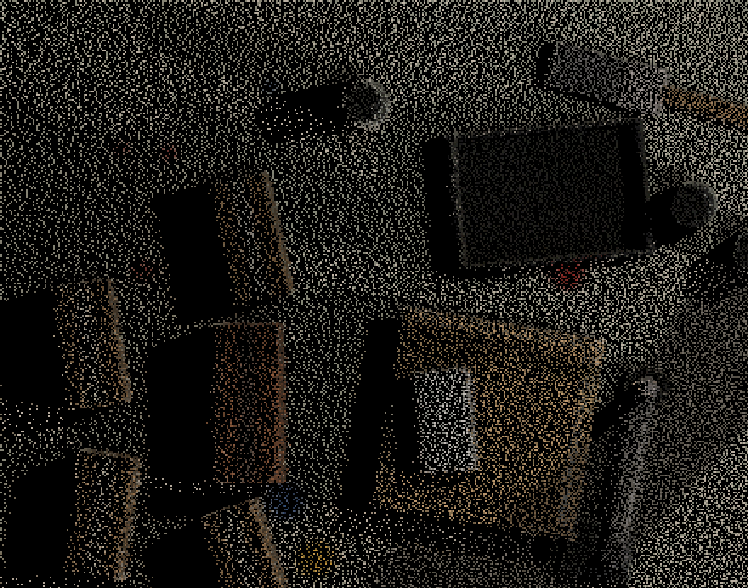

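```bash
python3 -m jog '[[0.6,[0.001,0.0025,-0.0525],[0,0,0]],[0.6,[0,0,-0.0525],[0,0,0]],[0.6,[0,0,-0.0525],[0,0,0]],[0.6,[0,0,-0.0525],[0,0,0]],[0.6,[0,0,-0.0525],[0,0,0]],[0.6,[0,0,0],[0,0,0]],[0.1,[0,0,0],[0,0,0]],[0,[0,0,0],[0,0,0]],[0,[0,0,0],[0,0,0]],[0,[0,0,0],[0,0,0]],[0,[0,0,0],[0,0,0]],[0,[0,0,0],[0,0,0]]]'
```

```text
t: 2.2
tcp_pos: [0.5128, -0.3256, 0.0763]
ee_rot: [0.937, 0.349, 0.001, 0.001]
contact_force: [-1.4, 2.5, 5.6]
opening: 0.209
```

```bash
python3 -m jog '[[0,[0.0039,-0.0044,0.0025],[0,0,0]],[0,[0.0039,-0.0044,0.002],[0,0,0]],[0,[0.0039,-0.0044,0.0015],[0,0,0]],[0,[0.0039,-0.0044,0.0012],[0,0,0]],[0,[0.0039,-0.0044,0.001],[0,0,0]],[0,[0.0039,-0.0044,0.001],[0,0,0]],[0,[0.0039,-0.0044,0.0005],[0,0,0]],[0,[0.0039,-0.0044,0],[0,0,0]],[0,[0,0,0],[0,0,0]],[0,[0,0,0],[0,0,0]],[0,[0,0,0],[0,0,0]],[0,[0,0,0],[0,0,0]]]'
python3 -m jog '[[0.4,[0,0,0],[0,0,0]],[0.6,[0,0,0],[0,0,0]],[0.6,[0,0,0],[0,0,0]],[0.6,[0,0,0],[0,0,0]],[0.6,[0,0,0.02],[0,0,0]],[0.6,[0,0,0.05],[0,0,0]],[0.6,[0,0,0.06],[0,0,0]],[0.6,[0,0,0.06],[0,0,0]],[0.6,[0,0.06,0.01],[0,0,0]],[0.6,[0,0.06,0],[0,0,0]],[0.6,[0,0.06,0],[0,0,0]],[0.6,[0,0,0],[0,0,0]]]'
python3 - <<'E'
from m import *
S=[cams.snapshot(n) for n in("scene","side")]
for s in S:
    t=blob([s],(.08,.12),(.53,-.348),.06);print("tip",t.mean(0),t.min(0),t.max(0))
    p=blob([s],(.08,.11),(.54,-.11),.04);print("post",p.mean(0),p.min(0),p.max(0))
cv2.imwrite("pics/tog.png",cv2.resize(S[0]["color"][250:370,200:360],None,fx=4,fy=4)[...,::-1])
E
```

```text
t: 3.2
tcp_pos: [0.5313, -0.3473, 0.0814]
ee_rot: [0.937, 0.349, 0.001, 0.001]
contact_force: [-0.8, -0.9, 7.8]
opening: 0.207
t: 4.2
tcp_pos: [0.5314, -0.2315, 0.2007]
ee_rot: [0.936, 0.352, 0.001, -0.001]
contact_force: [0.1, 2.2, -0.3]
opening: 0.6
tip [ 0.53101872 -0.35029348  0.10153214] [ 0.51632892 -0.36327753  0.08347455] [ 0.54299389 -0.33442325  0.10743279]
post [ 0.54122651 -0.11272815  0.09519978] [ 0.53041828 -0.11829874  0.08027188] [ 0.54732003 -0.10217402  0.10530927]
tip [ 0.52773287 -0.35189864  0.0992217 ] [ 0.51445305 -0.36207277  0.0811161 ] [ 0.5427754  -0.33564267  0.10775123]
post [ 0.53787916 -0.11296333  0.09400089] [ 0.53182155 -0.1180727   0.08116518] [ 0.54435553 -0.1013455   0.10441536]
```

View pics/tog.png

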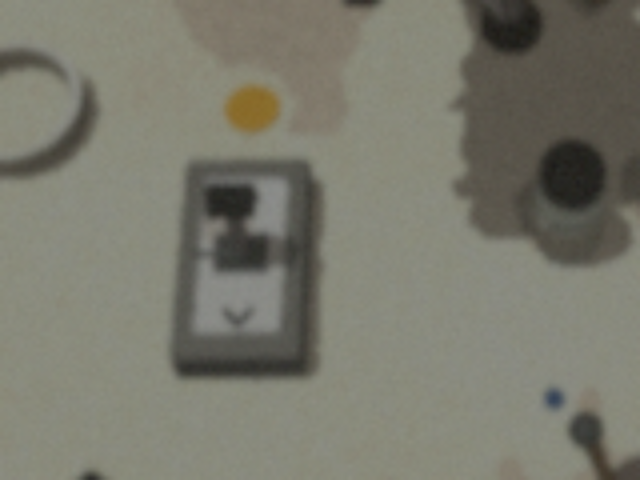

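Tip is over the box centre at (529, -351) and upright, so the toggle is off. Now the leg.

```bash
python3 -m jog '[[0.6,[0.0033,0.0503,0],[0,0,0]],[0.6,[0.0033,0.0503,0],[0,0,0]],[0.6,[0.0033,0.0503,0],[0,0,0]],[0.6,[0.0033,0.0503,0],[0,0,0]],[0.6,[0,0,0],[0,0,0]],[0.6,[0,0,-0.045],[0,0,0]],[0.6,[0,0,-0.045],[0,0,0]],[0.6,[0,0,-0.045],[0,0,0]],[0.6,[0,0,-0.045],[0,0,0]],[0.6,[0,0,-0.045],[0,0,0]],[0.6,[0,0,0],[0,0,0]],[0,[0,0,0],[0,0,0]]]'
python3 -m jog '[[0,[0,0,0],[0,0,0]],[0,[0,0,0],[0,0,0]],[0,[0,0,0],[0,0,0]],[0,[0,0,0],[0,0,0]],[0,[0,0,0],[0,0,0]]]'
python3 -c "
import numpy as np
a=np.radians(-10)-np.linspace(0,1.53,25)
p=150/600*np.c_[np.cos(a),np.sin(a)];print(np.round(np.diff(p,axis=0),4).tolist())"
```

```text
t: 5.3
tcp_pos: [0.5378, -0.1189, 0.0645]
ee_rot: [0.937, 0.348, -0.001, -0.0]
contact_force: [0.1, -0.0, 0.9]
opening: 0.473
t: 5.72
tcp_pos: [0.5377, -0.1179, 0.0661]
ee_rot: [0.937, 0.348, -0.0, -0.0]
contact_force: [-9.3, 2.8, 1.5]
opening: 0.17
[[-0.0033, -0.0156], [-0.0043, -0.0154], [-0.0052, -0.0151], [-0.0062, -0.0147], [-0.0071, -0.0143], [-0.008, -0.0138], [-0.0089, -0.0133], [-0.0097, -0.0127], [-0.0105, -0.012], [-0.0112, -0.0113], [-0.0119, -0.0106], [-0.0126, -0.0098], [-0.0132, -0.009], [-0.0137, -0.0081], [-0.0142, -0.0072], [-0.0146, -0.0063], [-0.015, -0.0054], [-0.0153, -0.0044], [-0.0156, -0.0034], [-0.0157, -0.0024], [-0.0159, -0.0014], [-0.0159, -0.0004], [-0.0159, 0.0006], [-0.0159, 0.0016]]
```

```bash
python3 -m jog '[[0.6,[0,0,0],[0,0,0]],[0.6,[0,0,0],[0,0,0]],[0.6,[0.003,0.0115,-0.003],[0,0,0]],[0.6,[0,0,0],[0,0,0]],[0.6,[0,0,0],[0,0,0]],[0,[0,0,0],[0,0,0]],[0,[0,0,0],[0,0,0]],[0,[0,0,0],[0,0,0]],[0,[0,0,0],[0,0,0]],[0,[0,0,0],[0,0,0]],[0,[0,0,0],[0,0,0]]]'
```

```text
t: 6.63
tcp_pos: [0.5397, -0.111, 0.0628]
ee_rot: [0.937, 0.349, -0.0, -0.0]
contact_force: [-4.9, 1.6, 5.6]
opening: 0.171
```

```bash
python3 -m jog '[[0,[-0.0033,-0.0156,0],[0,0,0]],[0,[-0.0043,-0.0154,0],[0,0,0]],[0,[-0.0052,-0.0151,0],[0,0,0]],[0,[-0.0062,-0.0147,0],[0,0,0]],[0,[-0.0071,-0.0143,0],[0,0,0]],[0,[-0.008,-0.0138,0],[0,0,0]],[0,[-0.0089,-0.0133,0],[0,0,0]],[0,[-0.0097,-0.0127,0],[0,0,0]],[0,[-0.0105,-0.012,0],[0,0,0]],[0,[-0.0112,-0.0113,0],[0,0,0]],[0,[-0.0119,-0.0106,0],[0,0,0]],[0,[-0.0126,-0.0098,0],[0,0,0]]]'
python3 -m jog '[[0,[-0.0132,-0.009,0],[0,0,0]],[0,[-0.0137,-0.0081,0],[0,0,0]],[0,[-0.0142,-0.0072,0],[0,0,0]],[0,[-0.0146,-0.0063,0],[0,0,0]],[0,[-0.015,-0.0054,0],[0,0,0]],[0,[-0.0153,-0.0044,0],[0,0,0]],[0,[-0.0156,-0.0034,0],[0,0,0]],[0,[-0.0157,-0.0024,0],[0,0,0]],[0,[-0.0159,-0.0014,0],[0,0,0]],[0,[-0.0159,-0.0004,0],[0,0,0]],[0,[-0.0159,0.0006,0],[0,0,0]],[0,[-0.0159,0.0016,0],[0,0,0]]]'
python3 -m jog '[[0,[0,0,0],[0,0,0]],[0,[0,0,0],[0,0,0]]]'
```

```text
t: 7.63
tcp_pos: [0.479, -0.2035, 0.0625]
ee_rot: [0.937, 0.349, -0.001, -0.003]
contact_force: [-16.3, 25.8, 21.4]
opening: 0.171
t: 8.63
tcp_pos: [0.3728, -0.2278, 0.062]
ee_rot: [0.936, 0.351, 0.001, -0.003]
contact_force: [57.4, 21.4, -21.9]
opening: 0.171
t: 8.8
tcp_pos: [0.3729, -0.2285, 0.0619]
ee_rot: [0.936, 0.351, 0.0, -0.003]
contact_force: [13.8, 40.0, -9.0]
opening: 0.168
```

```bash
python3 -m jog '[[0.3,[0,0,0],[0,0,0]],[0.6,[0,0,0],[0,0,0]],[0.6,[0,0,0],[0,0,0]],[0.6,[0,0,0],[0,0,0]],[0.6,[0,0,0.05],[0,0,0]],[0.6,[0,0,0.06],[0,0,0]],[0.6,[0,0,0.06],[0,0,0]],[0.6,[0,0,0.06],[0,0,0]],[0.6,[0.06,0,0.01],[0,0,0]],[0.6,[0.06,0,0],[0,0,0]],[0.6,[0.06,0,0],[0,0,0]],[0.6,[0,0,0],[0,0,0]]]'
python3 - <<'E'
from m import *
S=[cams.snapshot(n) for n in("scene","side")]
for s in S:
    p=blob([s],(.095,.11),(.372,-.23),.05);print("post",p.mean(0))
    p=blob([s],(.045,.16),(.391,-.084),.05);print("hinge",len(p),p.mean(0) if len(p) else 0)
cv2.imwrite("pics/leg.png",S[0]["color"][...,::-1])
E
```

```text
t: 9.8
tcp_pos: [0.4854, -0.2327, 0.2068]
ee_rot: [0.937, 0.35, 0.001, 0.001]
contact_force: [-1.3, 1.2, -0.3]
opening: 0.603
post [ 0.37598996 -0.23259052  0.10159164]
hinge 0 0
post [ 0.37422831 -0.23369574  0.10061909]
hinge 0 0
```

View pics/leg.png

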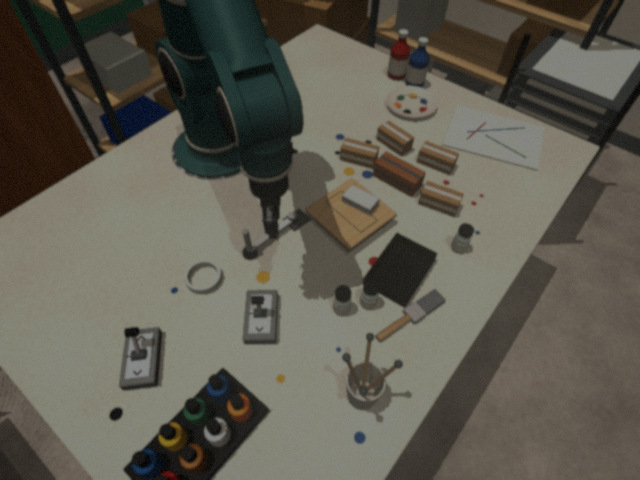

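Leg post swung through 1.50 rad, measured by its chord, so it is in its end detent. Next: over the platform with the wrist camera.

```bash
python3 -m jog '[[1,[0.0037,0.0538,0.0167],[0,0,-0.034]],[1,[0.0037,0.0538,0.0167],[0,0,-0.034]],[1,[0.0037,0.0538,0.0167],[0,0,-0.034]],[1,[0.0037,0.0538,0.0167],[0,0,-0.034]],[1,[0.0037,0.0538,0.0167],[0,0,-0.034]],[1,[0.0037,0.0538,0.0167],[0,0,-0.034]],[1,[0.0037,0.0538,0.0167],[0,0,-0.034]],[1,[0.0037,0.0538,0.0167],[0,0,-0.034]],[1,[0.0037,0.0538,0.0167],[0,0,-0.034]],[1,[0,0,0],[0,0,0]],[1,[0,0,0],[0,0,0]],[1,[0,0,0],[0,0,0]]]'
python3 - <<'E'
from m import *
s=cams.snapshot("wrist");np.savez("w1.npz",**s)
W=pts(s);print(np.nanmin(W[...,0]),np.nanmax(W[...,0]),np.nanmin(W[...,1]),np.nanmax(W[...,1]))
z,c=ortho([s],.3,.8,-.15,.35,res=.001)
c=cv2.dilate(c,np.ones((2,2)))
cv2.imwrite("pics/w1.png",np.hstack([c])[...,::-1])
R=cv2.Rodrigues(s["rvec"])[0];print("cam",-R.T@np.ravel(s["tvec"]))
for n,zr,cc,r in[("tin",(.06,.074),(.509,.066),.09)]:
    p=blob([s],zr,cc,r);print(n,rect(p),p[:,2].mean(),len(p))
p=blob([s],(.036,.044),(.507,.028),.13)
print("plat",rect(p),len(p))
E
```

```text
t: 10.9
tcp_pos: [0.4996, 0.0558, 0.2968]
ee_rot: [0.999, 0.035, -0.0, 0.0]
contact_force: [-0.5, -0.5, -0.1]
opening: 1.0
0.06480084688506835 0.6961317391092386 -0.40328979006350235 0.4659043736545617
cam [0.5842393  0.06197969 0.43887752]
tin [509.8  69.2  90.8  50.8   4.7] 0.06729910478006991 5163
plat [507.2  30.8 180.3 180.2  -9.5] 27345
```

View pics/w1.png

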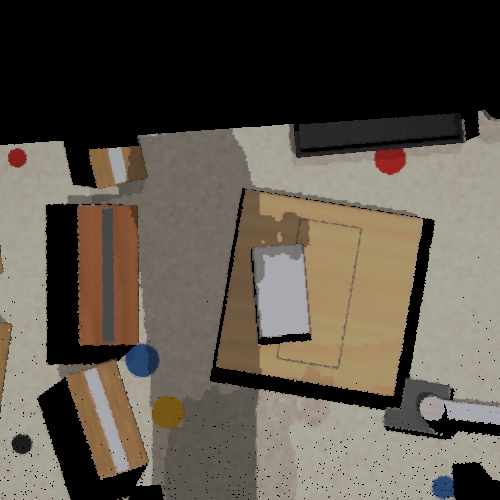

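```bash
python3 -m jog '[[0.85,[0.017,0.021,0],[0,0,0.005]],[0.85,[0,0,-0.043],[0,0,0]],[0.85,[0,0,-0.043],[0,0,0]],[0.85,[0,0,-0.043],[0,0,0]],[0.85,[0,0,-0.043],[0,0,0]],[0.85,[0,0,-0.043],[0,0,0]],[0.85,[0,0,-0.043],[0,0,0]],[0.85,[0,0,-0.043],[0,0,0]],[0.85,[0,0,-0.043],[0,0,0]],[0.85,[0,0,-0.043],[0,0,0]],[0.85,[0,0,-0.043],[0,0,0]],[0.85,[0,0,0],[0,0,0]]]'
python3 -m jog '[[0,[0,0,0],[0,0,0]],[0,[0,0,0],[0,0,0]],[0,[0,0,0],[0,0,0]],[0,[0,0,0],[0,0,0]],[0,[0,0,0],[0,0,0]],[0,[0,0,0],[0,0,0]]]'
```

```text
t: 11.95
tcp_pos: [0.5077, 0.0676, 0.035]
ee_rot: [0.999, 0.04, -0.003, 0.001]
contact_force: [-1.5, 0.8, -0.3]
opening: 0.851
t: 12.45
tcp_pos: [0.5111, 0.0694, 0.0404]
ee_rot: [0.999, 0.041, 0.001, -0.0]
contact_force: [-2.3, -1.3, 12.6]
opening: 0.573
```

```bash
python3 -m jog '[[0,[0,0,0.02],[0,0,0]],[0,[0,0,0.05],[0,0,0]],[0,[0,0,0.05],[0,0,0]],[0,[0,0,0.05],[0,0,0]],[0,[0.0477,-0.0229,0],[0,0,0]],[0,[0.0477,-0.0229,0],[0,0,0]],[0,[0.0477,-0.0229,0],[0,0,0]],[0,[0.0477,-0.0229,0],[0,0,0]],[0,[0.0477,-0.0229,0],[0,0,0]],[0,[0.0477,-0.0229,0],[0,0,0]],[0,[0.0477,-0.0229,0],[0,0,0]],[0,[0,0,0],[0,0,0]]]'
python3 - <<'E'
from m import *
for s in [cams.snapshot(n) for n in("scene","side")]:
    p=blob([s],(.027,.039),(.71,-.027),.115);p=p[p[:,0]>.645];print("tray",rect(p),len(p))
    p=blob([s],(.0,.009),(.71,-.027),.06);print("floor z",np.median(p[:,2]))
    p=blob([s],(.1,.2),(.71,-.027),.06)
    q=p[(p[:,2]<.16)];print("held",len(q),q.min(0),q.max(0))
E
```

```text
t: 13.45
tcp_pos: [0.7139, -0.0304, 0.1418]
ee_rot: [0.999, 0.039, 0.001, 0.001]
contact_force: [0.7, -0.1, -1.9]
opening: 0.57
tray [712.1 -28.5 174.9 128.3 -83.2] 328
floor z 0.004340293927270732
held 149 [ 0.67057944 -0.06982864  0.14093537] [ 0.75861819 -0.00552596  0.15976586]
tray [709.4 -23.5 177.2 124.5 -86. ] 273
floor z 0.005049163594864764
held 143 [ 0.66294734 -0.06776964  0.14178715] [ 0.75754318 -0.00733514  0.15998018]
```

```bash
python3 -m jog '[[0,[-0.005,0.006,0],[0,0,0]],[0,[0,0,-0.043],[0,0,0]],[0,[0,0,-0.043],[0,0,0]],[0,[0,0,-0.043],[0,0,0]],[0,[0,0,-0.043],[0,0,0]],[0,[0,0,-0.03],[0,0,0]],[0,[0,0,-0.022],[0,0,0]],[0,[0,0,0],[0,0,0]],[0,[0,0,0],[0,0,0]]]'
```

```text
t: 14.3
tcp_pos: [0.7074, -0.0223, 0.0071]
ee_rot: [0.999, 0.041, -0.0, -0.0]
contact_force: [0.4, 0.2, -1.7]
opening: 0.574
```

```bash
python3 -m jog '[[0.8,[0,0,-0.001],[0,0,0]],[0.8,[0,0,0],[0,0,0]],[0.8,[0,0,0],[0,0,0]],[0.8,[0,0,0.02],[0,0,0]],[0.8,[0,0,0.05],[0,0,0]],[0.8,[0,0,0.06],[0,0,0]],[0.8,[0,0,0.06],[0,0,0]],[0.8,[0,0.01,0.06],[0,0,0]],[1,[-0.02,0.03,0.055],[0,0,0]],[1,[-0.03,0.045,0.035],[0,0,0]],[1,[-0.035,0.05,0.03],[0,0,0]],[1,[-0.035,0.05,0.03],[0,0,0]]]'
python3 -m jog '[[1,[-0.035,0.05,0.03],[0,0,0]],[1,[-0.035,0.05,0.03],[0,0,0]],[1,[-0.035,0.05,0.03],[0,0,0]],[1,[-0.035,0.05,0.02],[0,0,0]],[1,[-0.035,0.05,0],[0,0,0]],[1,[-0.035,0.05,0],[0,0,0]],[1,[-0.03,0.05,0],[0,0,0]],[1,[0,0,0],[0,0,0]],[1,[0,0,0],[0,0,0]],[1,[0,0,0],[0,0,0]]]'
python3 - <<'E'
from m import *
s=cams.snapshot("wrist");np.savez("w2.npz",**s)
z,c=ortho([s],.25,.8,0.05,.6,res=.001)
c=cv2.dilate(c,np.ones((2,2)))
cv2.imwrite("pics/w2.png",c[...,::-1])
m=(z>.045).astype(np.uint8);m=cv2.morphologyEx(m,cv2.MORPH_CLOSE,np.ones((3,3)))
n,l,st,ce=cv2.connectedComponentsWithStats(m)
for k in range(1,n):
    if st[k,4]<800: continue
    i,j=np.where((l==k)&(z>0.045));zz=z[i,j];t=np.median(zz);g=abs(zz-t)<.004
    print(rect(np.c_[.8-i*.001-.0005,.6-j*.001-.0005][g]),"top %.4f"%t,len(i))
q=blob([cams.snapshot("scene")],(.025,.045),(.71,-.025),.055);print("tin",rect(q),q[:,2].mean())
E
```

```text
t: 15.3
tcp_pos: [0.6347, 0.0886, 0.2485]
ee_rot: [0.999, 0.04, 0.001, -0.0]
contact_force: [-0.6, 0.4, -0.9]
opening: 0.999
t: 16.13
tcp_pos: [0.492, 0.2973, 0.3128]
ee_rot: [0.999, 0.041, 0.001, -0.0]
contact_force: [1.0, -0.6, 0.5]
opening: 0.999
[642.8 234.   53.9  52.9  12.5] top 0.0515 2536
[577.6 381.6 111.1  53.1   8.5] top 0.0516 5389
[5.255e+02 2.423e+02 1.404e+02 6.120e+01 5.000e-01] top 0.0595 7648
[426.5 372.4 111.2  52.8  -8.1] top 0.0516 4284
[381.4 243.5 111.   52.5  18.4] top 0.0516 3828
tin [706.6 -24.5  90.2  53.9   5. ] 0.03178623454141731
```

View pics/w2.png

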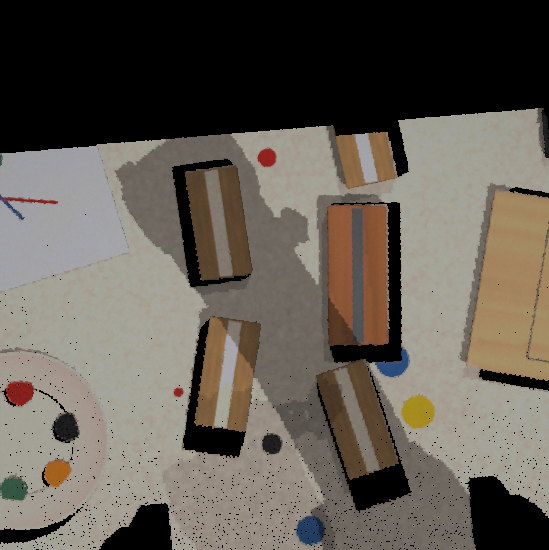

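Case at (525.5, 242.3), yaw 0.5°, with four cartons around it and the tin in the tray. Going for the case.

```bash
python3 -m jog '[[1,[0.0279,-0.0458,0],[0,0,-0.0175]],[1,[0.0279,-0.0458,0],[0,0,-0.0175]],[1,[0,0,-0.045],[0,0,0]],[1,[0,0,-0.045],[0,0,0]],[1,[0,0,-0.045],[0,0,0]],[1,[0,0,-0.045],[0,0,0]],[1,[0,0,-0.045],[0,0,0]],[1,[0,0,-0.045],[0,0,0]],[1,[0,0,0],[0,0,0]],[1,[0,0,0],[0,0,0]]]'
python3 - <<'E'
from m import *
s=cams.snapshot("wrist");p=blob([s],(.055,.064),(.5255,.2423),.1);print(rect(p),len(p))
E
```

```text
t: 17.07
tcp_pos: [0.5252, 0.2419, 0.1498]
ee_rot: [1.0, 0.003, -0.001, 0.001]
contact_force: [0.3, 0.5, 0.5]
opening: 1.0
[505.3 258.8 140.2  60.2   3.5] 19891
```

The case was knocked: it is now at (505.3, 258.8), yaw 3.5°. Correcting.

```bash
python3 -m jog '[[1,[-0.0165,0.0141,0],[0,0,0.013]],[1,[-0.0166,0.0141,0],[0,0,0.0132]],[1,[0,0,0],[0,0,0]],[1,[0,0,0],[0,0,0]]]'
python3 - <<'E'
from m import *
s=cams.snapshot("wrist");p=blob([s],(.055,.064),(.505,.259),.1);print(rect(p),len(p))
p=blob([s],(.048,.054),(.38,.2435),.1);print("D",rect(p),len(p))
E
```

```text
t: 17.45
tcp_pos: [0.5047, 0.2612, 0.1512]
ee_rot: [0.999, 0.033, 0.001, -0.001]
contact_force: [0.5, -0.1, -0.1]
opening: 0.998
[505.3 258.7 140.   60.1   3.5] 21284
D [377.  244.9 109.4  52.5  19.7] 8205
```

```bash
python3 -m jog '[[1,[0,-0.003,-0.0386],[0,0,-0.001]],[1,[0,0,-0.0386],[0,0,0]],[1,[0,0,-0.0386],[0,0,0]],[1,[0,0,-0.0386],[0,0,0]],[1,[0,0,-0.0386],[0,0,0]],[1,[0,0,-0.0386],[0,0,0]],[1,[0,0,0],[0,0,0]],[0,[0,0,0],[0,0,0]],[0,[0,0,0],[0,0,0]],[0,[0,0,0],[0,0,0]],[0,[0,0,0],[0,0,0]],[0,[0,0,0],[0,0,0]]]'
```

```text
t: 18.5
tcp_pos: [0.5062, 0.2585, 0.0128]
ee_rot: [1.0, 0.031, 0.001, -0.001]
contact_force: [-1.1, -1.4, 8.5]
opening: 0.697
```

```bash
python3 -m jog '[[0,[0,0,0.05],[0,0,0]],[0,[0,0,0.05],[0,0,0]],[0,[0,0,0.05],[0,0,0]],[0,[0.0004,-0.0475,0],[0,0,-0.0135]],[0,[0.0004,-0.0475,0],[0,0,-0.0135]],[0,[0.0004,-0.0475,0],[0,0,-0.0135]],[0,[0.0004,-0.0475,0],[0,0,-0.0135]],[0,[0.0004,-0.0475,0],[0,0,-0.0135]],[0,[0.0004,-0.0475,0],[0,0,-0.0135]],[0,[0.0004,-0.0475,0],[0,0,-0.0135]],[0,[0.0004,-0.0475,0],[0,0,-0.0135]],[0,[0,0,0],[0,0,0]]]'
python3 -m jog '[[0,[0,0,0],[0,0,0]],[0,[0,0,0],[0,0,0]]]'
python3 - <<'E'
from m import *
s=cams.snapshot("wrist");
p=blob([s],(.13,.165),(.507,.031),.1);print("held",rect(p),len(p),np.median(p[:,2]))
p=blob([s],(.036,.044),(.507,.03),.135);print("plat",rect(p),len(p))
p=blob([cams.snapshot("scene"),cams.snapshot("side")],(.04,.3),(.507,.03),.085);
print(ctrl.read_state())
cv2.imwrite("pics/w3.png",s["color"][...,::-1])
E
```

```text
t: 19.5
tcp_pos: [0.5072, 0.0243, 0.1019]
ee_rot: [0.996, -0.086, 0.001, 0.001]
contact_force: [0.4, -2.6, -4.8]
opening: 0.697
t: 19.67
tcp_pos: [0.5073, 0.0305, 0.1016]
ee_rot: [0.997, -0.082, 0.0, -0.0]
contact_force: [0.4, 0.7, -4.5]
opening: 0.697
held [530.3  26.8 126.6  93.2  81.7] 84059 0.14841139913393736
plat [517.2  29.2 179.9 159.3  80.6] 42223
{'t': 19.8167, 'joint_positions': array([-0.19781515,  0.38563967,  0.09114829,  2.01355981, -0.05118693,
        0.74415975, -1.80983111]), 'dq': array([-0.00033475,  0.00249807,  0.00481311,  0.00076146, -0.00091735,
       -0.00084881,  0.00089627]), 'joint_efforts': array([ 5.44725861e-01, -7.50120020e+01,  2.61567861e+00, -3.44337237e+01,
        2.31130945e-02,  1.36137631e-02, -7.59999995e-03]), 'tcp_pos': array([0.50723769, 0.03109409, 0.1012382 ]), 'ee_rot': array([ 9.96665743e-01, -8.15924346e-02,  1.23229162e-04, -2.37700221e-04]), 'contact_force': array([ 0.00865504,  0.09458585, -5.40204043]), 'ft_torque': array([ 0.03224071, -0.01887026, -0.04534867]), 'opening': 0.6955271142857173}
```

View pics/w3.png

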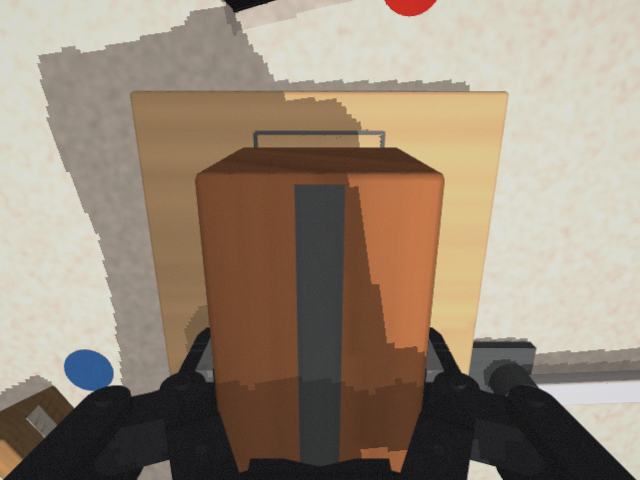

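```bash
python3 -m jog '[[0,[0,0,-0.025],[0,0,-0.001]],[0,[0,0,-0.025],[0,0,0]],[0,[0,0,-0.015],[0,0,0]],[0,[0,0,-0.01],[0,0,0]],[0,[0,0,-0.005],[0,0,0]],[0,[0,0,-0.001],[0,0,0]],[0,[0,0,0],[0,0,0]],[0,[0,0,0],[0,0,0]],[0,[0,0,0],[0,0,0]]]'
```

```text
t: 20.57
tcp_pos: [0.5075, 0.0303, 0.0528]
ee_rot: [0.997, -0.083, 0.0, -0.0]
contact_force: [-2.6, 1.3, 0.3]
opening: 0.691
```

Contact (weight borne). Release, rise, check.

```bash
python3 -m jog '[[0.8,[0,0,0],[0,0,0]],[0.9,[0,0,0],[0,0,0]],[1,[0,0,0],[0,0,0]],[1,[0,0,0],[0,0,0]],[1,[0,0,0.03],[0,0,0]],[1,[0,0,0.05],[0,0,0]],[1,[0,0,0.06],[0,0,0]],[1,[0,0,0.06],[0,0,0]],[1,[0,0,0.06],[0,0,0]],[1,[0,0,0.06],[0,0,0]],[1,[0,0,0],[0,0,0]],[1,[0,0,0],[0,0,0]]]'
python3 - <<'E'
from m import *
s=cams.snapshot("wrist")
p=blob([s],(.095,.105),(.507,.031),.1);print("case",rect(p),len(p))
p=blob([s],(.036,.044),(.507,.03),.135);print("plat",rect(p),len(p))
cv2.imwrite("pics/w4.png",s["color"][...,::-1])
a=cams.snapshot("side")
for n,c in dict(A=(.671,.239),B=(.5776,.3816),C=(.4265,.3724),D=(.377,.245)).items():
    for q in(a,s):
        p=blob([q],(.047,.056),c,.085);print(n,rect(p) if len(p)>50 else 0,len(p))
E
```

```text
t: 21.57
tcp_pos: [0.508, 0.0301, 0.2463]
ee_rot: [0.997, -0.084, 0.002, -0.001]
contact_force: [0.9, 0.3, -0.9]
opening: 1.0
case [506.6  30.4 139.6  60.2  -9.5] 14701
plat [507.3  30.7 180.4 179.8  80.6] 26904
A [668.3 240.8 113.7  62.   15.8] 210
A [656.6 237.   82.7  53.9  12.3] 6363
B [577.  379.1 110.5  59.1   7.5] 178
B 0 0
C [424.9 371.8 108.7  62.8  -7.9] 184
C [415.2 348.3 101.2  24.  -22.3] 1281
D [372.3 243.4 110.5  60.6  17. ] 223
D [393.9 250.1  67.1  53.4  18.2] 2917
```

View pics/w4.png

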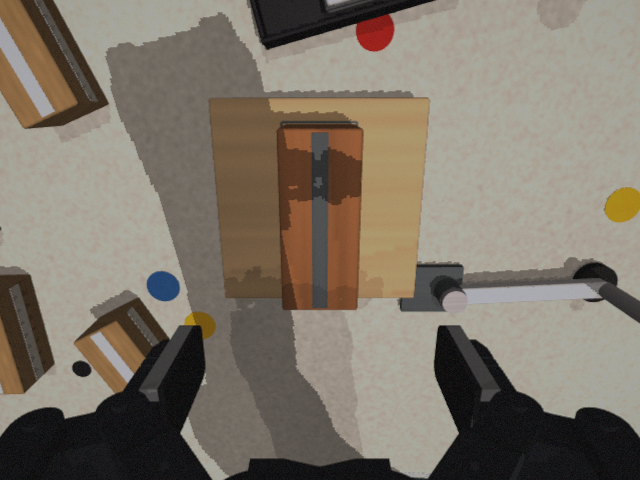

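Case is within 0.7 mm of the platform centre, at -9.5°. Now carton A.

```bash
python3 -m jog '[[1,[0.0335,0.0435,0],[0,0,0.0235]],[1,[0.0335,0.0435,0],[0,0,0.0235]],[1,[0.0335,0.0435,0],[0,0,0.0235]],[1,[0.0335,0.0435,0],[0,0,0.0235]],[1,[0.0335,0.0435,0],[0,0,0.0235]],[1,[0.0335,0.0435,0],[0,0,0.0235]],[1,[0.0335,0.0435,0],[0,0,0.0235]],[1,[0.0335,0.0435,0],[0,0,0.0235]],[1,[0,0,-0.04],[0,0,0]],[1,[0,0,-0.04],[0,0,0]],[1,[0,0,0],[0,0,0]],[1,[0,0,0],[0,0,0]]]'
cat > c.py <<'E'
import sys
from m import *
from scipy.spatial.transform import Rotation as Ro
x,y,zt=map(float,sys.argv[1:4])
s=cams.snapshot("wrist");p=blob([s],(zt-.006,zt+.006),(x,y),.085);r=rect(p)
st=ctrl.read_state();t=st["tcp_pos"]*1000
ty=Ro.from_quat(st["ee_rot"]).as_matrix()[:,1];jaw=np.degrees(np.arctan2(ty[1],ty[0]))
w=(r[4]+90-jaw+90)%180-90
print("rect",r,len(p),"tcp",np.round(t,1),"jaw long yaw %.1f"%((jaw)%180-90),"shift",np.round((r[:2]-t[:2])/600,4),"turn %.4f"%(w/120))
E
python3 c.py .669 .239 .052
```

```text
t: 22.67
tcp_pos: [0.6671, 0.2383, 0.1943]
ee_rot: [0.994, 0.113, -0.002, 0.001]
contact_force: [-0.3, -0.5, -0.5]
opening: 0.999
rect [670.8 239.9 109.9  52.1  12.5] 10389 tcp [667.9 238.5 196.3] jaw long yaw 13.0 shift [0.0048 0.0023] turn -0.0038
```

```bash
python3 -m jog '[[1,[0.0048,0.0023,-0.04],[0,0,-0.0038]],[1,[0,0,-0.05],[0,0,0]],[1,[0,0,-0.05],[0,0,0]],[1,[0,0,-0.05],[0,0,0]],[1,[0,0,-0.05],[0,0,0]],[1,[0,0,-0.04],[0,0,0]],[1,[0,0,-0.03],[0,0,0]],[1,[0,0,0],[0,0,0]],[1,[0,0,0],[0,0,0]],[0,[0,0,0],[0,0,0]],[0,[0,0,0],[0,0,0]],[0,[0,0,0],[0,0,0]]]'
python3 -m jog '[[0,[0,0,0],[0,0,0]],[0,[0,0,0],[0,0,0]],[0,[0,0,0],[0,0,0]]]'
```

```text
t: 23.72
tcp_pos: [0.6718, 0.2405, 0.0123]
ee_rot: [0.994, 0.109, 0.001, -0.0]
contact_force: [-2.3, 2.8, 23.9]
opening: 0.606
t: 23.97
tcp_pos: [0.6719, 0.2406, 0.0124]
ee_rot: [0.994, 0.109, 0.001, -0.0]
contact_force: [-1.2, -1.0, 10.1]
opening: 0.6
```

```bash
python3 -m jog '[[0,[0,0,0.05],[0,0,0]],[0,[0,0,0.06],[0,0,0]],[0,[0,0,0.06],[0,0,0]],[0,[0,0,0.06],[0,0,0]],[0,[0,0,0.02],[0,0,0]],[0,[-0.0342,-0.0437,0],[0,0,-0.0229]],[0,[-0.0342,-0.0437,0],[0,0,-0.0229]],[0,[-0.0342,-0.0437,0],[0,0,-0.0229]],[0,[-0.0342,-0.0437,0],[0,0,-0.0229]],[0,[-0.0342,-0.0437,0],[0,0,-0.0229]],[0,[-0.0342,-0.0437,0],[0,0,-0.0229]],[0,[-0.0342,-0.0437,0],[0,0,-0.0229]]]'
python3 -m jog '[[0,[-0.0342,-0.0437,0],[0,0,-0.0229]],[0,[0,0,0],[0,0,0]],[0,[0,0,0],[0,0,0]],[0,[0,0,0],[0,0,0]]]'
python3 c.py .507 .0305 .204
```

```text
t: 24.97
tcp_pos: [0.5261, 0.0556, 0.1608]
ee_rot: [0.998, -0.06, 0.0, -0.0]
contact_force: [1.6, -1.2, -1.6]
opening: 0.598
t: 25.3
tcp_pos: [0.5071, 0.0309, 0.161]
ee_rot: [0.997, -0.082, 0.001, -0.0]
contact_force: [-0.0, 0.7, -2.7]
opening: 0.607
rect [519.   28.7  96.2  89.7  28.1] 44078 tcp [507.2  31.2 160.8] jaw long yaw -9.4 shift [ 0.0196 -0.0042] turn 0.3124
```

```bash
python3 -m jog '[[0,[0,0,-0.025],[0,0,-0.001]],[0,[0,0,-0.025],[0,0,0]],[0,[0,0,-0.015],[0,0,0]],[0,[0,0,-0.01],[0,0,0]],[0,[0,0,-0.005],[0,0,0]],[0,[0,0,-0.001],[0,0,0]],[0,[0,0,0],[0,0,0]],[0,[0,0,0],[0,0,0]],[0,[0,0,0],[0,0,0]]]'
python3 -m jog '[[0.75,[0,0,0],[0,0,0]],[0.9,[0,0,0],[0,0,0]],[1,[0,0,0],[0,0,0]],[1,[0,0,0],[0,0,0]],[1,[0,0,0.03],[0,0,0]],[1,[0,0,0.05],[0,0,0]],[1,[0,0,0.06],[0,0,0]],[1,[0,0,0.06],[0,0,0]],[1,[0,0,0.04],[0,0,0]],[1,[0,0,0],[0,0,0]],[1,[0,0,0],[0,0,0]],[1,[0,0,0],[0,0,0]]]'
python3 c.py .507 .0305 .152
```

```text
t: 26.1
tcp_pos: [0.5072, 0.0308, 0.1124]
ee_rot: [0.997, -0.083, 0.0, -0.0]
contact_force: [-2.7, 0.0, 6.5]
opening: 0.601
t: 27.1
tcp_pos: [0.5064, 0.0305, 0.2552]
ee_rot: [0.997, -0.083, -0.0, 0.0]
contact_force: [0.1, 0.2, -0.8]
opening: 1.001
rect [505.9  31.  110.4  52.1  -9.5] 13215 tcp [506.2  30.4 254.8] jaw long yaw -9.6 shift [-0.0006  0.001 ] turn 0.0006
```

```bash
python3 -m jog '[[1,[-0.027,0.0447,0],[0,0,0.0297]],[1,[-0.027,0.0447,0],[0,0,0.0297]],[1,[-0.027,0.0447,0],[0,0,0.0297]],[1,[-0.027,0.0447,0],[0,0,0.0297]],[1,[-0.027,0.0447,0],[0,0,0.0297]],[1,[-0.027,0.0447,0],[0,0,0.0297]],[1,[-0.027,0.0447,0],[0,0,0.0297]],[1,[-0.027,0.0447,0],[0,0,0.0297]],[1,[0,0,-0.05],[0,0,0]],[1,[0,0,-0.05],[0,0,0]],[1,[0,0,0],[0,0,0]],[1,[0,0,0],[0,0,0]]]'
python3 c.py .377 .245 .052
```

```text
t: 28.15
tcp_pos: [0.3764, 0.2444, 0.1948]
ee_rot: [0.986, 0.164, -0.002, 0.001]
contact_force: [0.7, -0.8, 0.6]
opening: 0.998
rect [373.6 244.2 110.   52.1  18.3] 10165 tcp [377.2 244.8 196.1] jaw long yaw 18.9 shift [-0.006  -0.0011] turn -0.0051
```

```bash
python3 -m jog '[[1,[-0.006,-0.0011,-0.04],[0,0,-0.0051]],[1,[0,0,-0.05],[0,0,0]],[1,[0,0,-0.05],[0,0,0]],[1,[0,0,-0.05],[0,0,0]],[1,[0,0,-0.05],[0,0,0]],[1,[0,0,-0.04],[0,0,0]],[1,[0,0,-0.022],[0,0,0]],[1,[0,0,0],[0,0,0]],[1,[0,0,0],[0,0,0]],[0,[0,0,0],[0,0,0]],[0,[0,0,0],[0,0,0]],[0,[0,0,0],[0,0,0]]]'
python3 -m jog '[[0,[0,0,0],[0,0,0]],[0,[0,0,0],[0,0,0]],[0,[0,0,0],[0,0,0]]]'
```

```text
t: 29.2
tcp_pos: [0.3743, 0.2448, 0.0158]
ee_rot: [0.987, 0.159, 0.001, -0.0]
contact_force: [-2.6, 2.2, 21.4]
opening: 0.605
t: 29.45
tcp_pos: [0.3743, 0.2448, 0.0159]
ee_rot: [0.987, 0.159, 0.001, -0.0]
contact_force: [-3.1, -2.2, 18.2]
opening: 0.6
```

```bash
python3 -m jog '[[0,[0,0,0.04],[0,0,0]],[0,[0,0,0.06],[0,0,0]],[0,[0,0,0.06],[0,0,0]],[0,[0,0,0.06],[0,0,0]],[0,[0,0,0.06],[0,0,0]],[0,[0,0,0.055],[0,0,0]],[0,[0.0278,-0.0446,0],[0,0,-0.029]],[0,[0.0278,-0.0446,0],[0,0,-0.029]],[0,[0.0278,-0.0446,0],[0,0,-0.029]],[0,[0.0278,-0.0446,0],[0,0,-0.029]],[0,[0.0278,-0.0446,0],[0,0,-0.029]],[0,[0.0278,-0.0446,0],[0,0,-0.029]]]'
python3 -m jog '[[0,[0.0278,-0.0446,0],[0,0,-0.029]],[0,[0.0278,-0.0446,0],[0,0,-0.029]],[0,[0,0,0],[0,0,0]],[0,[0,0,0],[0,0,0]],[0,[0,0,0],[0,0,0]],[0,[0,0,0],[0,0,0]]]'
```

```text
t: 30.45
tcp_pos: [0.474, 0.0823, 0.2163]
ee_rot: [1.0, -0.024, 0.0, -0.0]
contact_force: [0.6, 0.5, -2.7]
opening: 0.598
t: 30.95
tcp_pos: [0.5065, 0.0312, 0.2158]
ee_rot: [0.997, -0.082, -0.0, -0.0]
contact_force: [-0.0, -0.6, -2.8]
opening: 0.598
```

```bash
python3 -m jog '[[0,[0.0015,-0.0005,-0.025],[0,0,-0.001]],[0,[0,0,-0.025],[0,0,0]],[0,[0,0,-0.015],[0,0,0]],[0,[0,0,-0.01],[0,0,0]],[0,[0,0,-0.005],[0,0,0]],[0,[0,0,-0.001],[0,0,0]],[0,[0,0,0],[0,0,0]],[0,[0,0,0],[0,0,0]],[0,[0,0,0],[0,0,0]]]'
python3 -m jog '[[0.75,[0,0,0],[0,0,0]],[0.9,[0,0,0],[0,0,0]],[1,[0,0,0],[0,0,0]],[1,[0,0,0],[0,0,0]],[1,[0,0,0.03],[0,0,0]],[1,[0,0,0.05],[0,0,0]],[1,[0,0,0.06],[0,0,0]],[1,[0,0,0.06],[0,0,0]],[1,[0,0,0.04],[0,0,0]],[1,[0,0,0],[0,0,0]],[1,[0,0,0],[0,0,0]],[1,[0,0,0],[0,0,0]]]'
python3 c.py .507 .0305 .204
```

```text
t: 31.7
tcp_pos: [0.5081, 0.0305, 0.168]
ee_rot: [0.996, -0.084, 0.0, -0.0]
contact_force: [-4.5, -0.0, 7.0]
opening: 0.595
t: 32.7
tcp_pos: [0.5076, 0.03, 0.3104]
ee_rot: [0.996, -0.084, -0.0, 0.0]
contact_force: [0.5, 0.6, 0.2]
opening: 1.003
rect [507.2  30.6 109.6  52.2  -9.6] 12887 tcp [507.4  30.  310. ] jaw long yaw -9.6 shift [-0.0004  0.0011] turn 0.0003
```

```bash
python3 -m jog '[[1,[-0.0123,0.0519,0],[0,0,0.0125]],[1,[-0.0123,0.0519,0],[0,0,0]],[1,[-0.0123,0.0519,0],[0,0,0]],[1,[-0.0123,0.0519,0],[0,0,0]],[1,[-0.0123,0.0519,0],[0,0,0]],[1,[-0.0123,0.0519,0],[0,0,0]],[1,[-0.0123,0.0519,0],[0,0,0]],[1,[-0.0123,0.0519,0],[0,0,0]],[1,[-0.0123,0.0519,0],[0,0,0]],[1,[-0.0123,0.0519,0],[0,0,0]],[1,[-0.0123,0.0519,0],[0,0,0]],[1,[0,0,-0.05],[0,0,0]]]'
python3 -m jog '[[1,[0,0,-0.06],[0,0,0]],[1,[0,0,-0.06],[0,0,0]],[1,[0,0,-0.02],[0,0,0]],[1,[0,0,0],[0,0,0]],[1,[0,0,0],[0,0,0]]]'
python3 c.py .4265 .3724 .052
```

```text
t: 33.75
tcp_pos: [0.4249, 0.3796, 0.2836]
ee_rot: [0.998, -0.068, 0.001, -0.003]
contact_force: [-0.1, 1.4, -0.7]
opening: 1.004
t: 34.17
tcp_pos: [0.4268, 0.3726, 0.1975]
ee_rot: [0.997, -0.071, -0.0, 0.0]
contact_force: [-0.5, 0.1, 1.1]
opening: 0.995
rect [426.7 372.5 109.5  52.1  -8.1] 10060 tcp [427.3 373.  198.5] jaw long yaw -8.1 shift [-0.001  -0.0009] turn 0.0004
```

```bash
python3 -m jog '[[1,[-0.001,-0.0009,-0.04],[0,0,0]],[1,[0,0,-0.05],[0,0,0]],[1,[0,0,-0.05],[0,0,0]],[1,[0,0,-0.05],[0,0,0]],[1,[0,0,-0.05],[0,0,0]],[1,[0,0,-0.04],[0,0,0]],[1,[0,0,-0.023],[0,0,0]],[1,[0,0,0],[0,0,0]],[1,[0,0,0],[0,0,0]],[0,[0,0,0],[0,0,0]],[0,[0,0,0],[0,0,0]],[0,[0,0,0],[0,0,0]]]'
python3 -m jog '[[0,[0,0,0],[0,0,0]],[0,[0,0,0],[0,0,0]],[0,[0,0,0],[0,0,0]]]'
```

```text
t: 35.22
tcp_pos: [0.4268, 0.3726, 0.0166]
ee_rot: [0.997, -0.071, 0.001, -0.001]
contact_force: [0.6, 4.7, 19.6]
opening: 0.604
t: 35.47
tcp_pos: [0.4268, 0.3726, 0.0168]
ee_rot: [0.997, -0.071, 0.001, -0.001]
contact_force: [-2.4, -2.7, 13.7]
opening: 0.602
```

```bash
python3 -m jog '[[0,[0,0,0.03],[0,0,0]],[0,[0,0,0.05],[0,0,0]],[0,[0,0,0.06],[0,0,0]],[0,[0,0,0.06],[0,0,0]],[0,[0,0,0.06],[0,0,0]],[0,[0,0,0.06],[0,0,0]],[0,[0,0,0.06],[0,0,0]],[0,[0,0,0.042],[0,0,0]],[0,[0.01215,-0.0518,0],[0,0,-0.0117]],[0,[0.01215,-0.0518,0],[0,0,0]],[0,[0.01215,-0.0518,0],[0,0,0]],[0,[0.01215,-0.0518,0],[0,0,0]]]'
python3 -m jog '[[0,[0.01215,-0.0518,0],[0,0,0]],[0,[0.01215,-0.0518,0],[0,0,0]],[0,[0.01215,-0.0518,0],[0,0,0]],[0,[0.01215,-0.0518,0],[0,0,0]],[0,[0.01215,-0.0518,0],[0,0,0]],[0,[0.01215,-0.0518,0],[0,0,0]],[0,[0.01215,-0.0518,0],[0,0,0]],[0,[0,0,0],[0,0,0]],[0,[0,0,0],[0,0,0]],[0,[0,0,0],[0,0,0]],[0,[0,0,0],[0,0,0]]]'
```

```text
t: 36.47
tcp_pos: [0.4551, 0.2462, 0.2691]
ee_rot: [0.997, -0.083, 0.0, -0.0]
contact_force: [1.6, -0.2, -1.8]
opening: 0.598
t: 37.38
tcp_pos: [0.5061, 0.0311, 0.2686]
ee_rot: [0.997, -0.082, 0.0, -0.0]
contact_force: [-0.1, -0.3, -2.0]
opening: 0.602
```

```bash
python3 -m jog '[[0,[0.0013,-0.0007,-0.025],[0,0,-0.001]],[0,[0,0,-0.025],[0,0,0]],[0,[0,0,-0.015],[0,0,0]],[0,[0,0,-0.01],[0,0,0]],[0,[0,0,-0.005],[0,0,0]],[0,[0,0,-0.001],[0,0,0]],[0,[0,0,0],[0,0,0]],[0,[0,0,0],[0,0,0]],[0,[0,0,0],[0,0,0]]]'
python3 -m jog '[[0.75,[0,0,0],[0,0,0]],[0.9,[0,0,0],[0,0,0]],[1,[0,0,0],[0,0,0]],[1,[0,0,0],[0,0,0]],[1,[0,0,0.03],[0,0,0]],[1,[0,0,0.05],[0,0,0]],[1,[0,0,0.06],[0,0,0]],[1,[0,0,0.06],[0,0,0]],[1,[0,0,0.04],[0,0,0]],[1,[0,0,0],[0,0,0]],[1,[0,0,0],[0,0,0]],[1,[0,0,0],[0,0,0]]]'
python3 c.py .507 .0305 .256
```

```text
t: 38.13
tcp_pos: [0.5075, 0.0303, 0.2208]
ee_rot: [0.996, -0.084, 0.001, -0.0]
contact_force: [-2.1, 0.2, 4.1]
opening: 0.598
t: 39.13
tcp_pos: [0.5068, 0.0297, 0.3631]
ee_rot: [0.996, -0.084, -0.0, 0.0]
contact_force: [0.2, 0.6, -0.4]
opening: 0.999
rect [507.1  30.3 110.3  52.1  -9.6] 12932 tcp [506.7  29.7 362.8] jaw long yaw -9.7 shift [0.0007 0.001 ] turn 0.0005
```

```bash
python3 -m jog '[[1,[0.0107,0.0533,0],[0,0,0.0138]],[1,[0.0107,0.0533,0],[0,0,0.0138]],[1,[0.0107,0.0533,0],[0,0,0.0138]],[1,[0.0107,0.0533,0],[0,0,0.0138]],[1,[0.0107,0.0533,0],[0,0,0.0138]],[1,[0.0107,0.0533,0],[0,0,0.0138]],[1,[0.0107,0.0533,0],[0,0,0.0138]],[1,[0.0107,0.0533,0],[0,0,0.0138]],[1,[0.0107,0.0533,0],[0,0,0.0138]],[1,[0.0107,0.0533,0],[0,0,0.0138]],[1,[0.0107,0.0533,0],[0,0,0.0138]],[1,[0,0,-0.05],[0,0,0]]]'
python3 -m jog '[[1,[0,0,-0.06],[0,0,0]],[1,[0,0,-0.06],[0,0,0]],[1,[0,0,-0.06],[0,0,0]],[1,[0,0,-0.045],[0,0,0]],[1,[0,0,0],[0,0,0]],[1,[0,0,0],[0,0,0]]]'
python3 c.py .5775 .3816 .052
```

```text
t: 40.18
tcp_pos: [0.5777, 0.3888, 0.3362]
ee_rot: [0.997, 0.078, 0.002, -0.003]
contact_force: [0.6, 1.6, -0.8]
opening: 1.003
t: 40.68
tcp_pos: [0.577, 0.381, 0.1975]
ee_rot: [0.997, 0.075, -0.002, 0.001]
contact_force: [0.4, -0.6, 1.3]
opening: 1.002
rect [577.7 381.5 110.1  52.1   8.4] 10129 tcp [577.9 381.6 199.5] jaw long yaw 8.6 shift [-0.0003 -0.0002] turn -0.0013
```

```bash
python3 -m jog '[[1,[-0.0003,-0.0002,-0.04],[0,0,-0.0013]],[1,[0,0,-0.05],[0,0,0]],[1,[0,0,-0.05],[0,0,0]],[1,[0,0,-0.05],[0,0,0]],[1,[0,0,-0.05],[0,0,0]],[1,[0,0,-0.04],[0,0,0]],[1,[0,0,-0.025],[0,0,0]],[1,[0,0,0],[0,0,0]],[1,[0,0,0],[0,0,0]],[0,[0,0,0],[0,0,0]],[0,[0,0,0],[0,0,0]],[0,[0,0,0],[0,0,0]]]'
python3 -m jog '[[0,[0,0,0],[0,0,0]],[0,[0,0,0],[0,0,0]],[0,[0,0,0],[0,0,0]]]'
```

```text
t: 41.73
tcp_pos: [0.5783, 0.3818, 0.0175]
ee_rot: [0.997, 0.073, 0.001, -0.001]
contact_force: [-0.8, -6.1, 21.6]
opening: 0.603
t: 41.98
tcp_pos: [0.5783, 0.3819, 0.0177]
ee_rot: [0.997, 0.073, 0.001, -0.001]
contact_force: [-1.3, -1.4, 10.0]
opening: 0.6
```

```bash
python3 -m jog '[[0,[0,0,0.03],[0,0,0]],[0,[0,0,0.05],[0,0,0]],[0,[0,0,0.06],[0,0,0]],[0,[0,0,0.06],[0,0,0]],[0,[0,0,0.06],[0,0,0]],[0,[0,0,0.06],[0,0,0]],[0,[0,0,0.06],[0,0,0]],[0,[0,0,0.06],[0,0,0]],[0,[0,0,0.06],[0,0,0]],[0,[0,0,0.0075],[0,0,0]],[0,[0,0,0],[0,0,0]],[0,[0,0,0],[0,0,0]]]'
python3 -m jog '[[0,[-0.0107,-0.0532,0],[0,0,-0.0136]],[0,[-0.0107,-0.0532,0],[0,0,-0.0136]],[0,[-0.0107,-0.0532,0],[0,0,-0.0136]],[0,[-0.0107,-0.0532,0],[0,0,-0.0136]],[0,[-0.0107,-0.0532,0],[0,0,-0.0136]],[0,[-0.0107,-0.0532,0],[0,0,-0.0136]],[0,[-0.0107,-0.0532,0],[0,0,-0.0136]],[0,[-0.0107,-0.0532,0],[0,0,-0.0136]],[0,[-0.0107,-0.0532,0],[0,0,-0.0136]],[0,[-0.0107,-0.0532,0],[0,0,-0.0136]],[0,[-0.0107,-0.0532,0],[0,0,-0.0136]],[0,[0,0,0],[0,0,0]]]'
python3 -m jog '[[0,[0,0,0],[0,0,0]],[0,[0,0,0],[0,0,0]],[0,[0,0,0],[0,0,0]]]'
```

```text
t: 42.98
tcp_pos: [0.5772, 0.3812, 0.32]
ee_rot: [0.997, 0.073, -0.0, 0.0]
contact_force: [0.3, -0.4, -2.3]
opening: 0.604
t: 43.98
tcp_pos: [0.5052, 0.0238, 0.319]
ee_rot: [0.996, -0.088, -0.001, 0.001]
contact_force: [0.3, -1.7, -2.2]
opening: 0.599
t: 44.23
tcp_pos: [0.5066, 0.0312, 0.3195]
ee_rot: [0.997, -0.082, -0.001, -0.0]
contact_force: [0.2, 1.2, -2.7]
opening: 0.6
```

```bash
python3 -m jog '[[0,[0.0015,-0.0006,-0.025],[0,0,-0.001]],[0,[0,0,-0.022],[0,0,0]],[0,[0,0,-0.015],[0,0,0]],[0,[0,0,-0.01],[0,0,0]],[0,[0,0,-0.005],[0,0,0]],[0,[0,0,0],[0,0,0]],[0,[0,0,0],[0,0,0]],[0,[0,0,0],[0,0,0]],[0,[0,0,0],[0,0,0]]]'
```

```text
t: 44.98
tcp_pos: [0.5079, 0.0299, 0.2743]
ee_rot: [0.996, -0.084, 0.0, -0.0]
contact_force: [-0.5, -0.0, -2.1]
opening: 0.593
```

Fz still −2: about 0.6 mm to go. Finish, release, rise, check everything.

```bash
python3 -m jog '[[0,[0,0,-0.001],[0,0,0]],[0,[0,0,-0.0005],[0,0,0]],[0,[0,0,0],[0,0,0]],[0,[0,0,0],[0,0,0]]]'
python3 -m jog '[[0.75,[0,0,0],[0,0,0]],[0.9,[0,0,0],[0,0,0]],[1,[0,0,0],[0,0,0]],[1,[0,0,0],[0,0,0]],[1,[0,0,0.03],[0,0,0]],[1,[0,0,0.05],[0,0,0]],[1,[0,0,0.06],[0,0,0]],[1,[0,0,0.06],[0,0,0]],[1,[0,0,0.04],[0,0,0]],[1,[0,0,0],[0,0,0]],[1,[0,0,0],[0,0,0]],[1,[0,0,0],[0,0,0]]]'
python3 c.py .507 .0305 .308
python3 -m jog '[[1,[-0.01,0.05,0],[0,0,0]],[1,[-0.01,0.05,0],[0,0,0]],[1,[-0.01,0.05,0],[0,0,0]],[1,[-0.01,0.05,0],[0,0,0]],[1,[-0.01,0.05,0],[0,0,0]],[1,[-0.01,0.05,0],[0,0,0]],[1,[0,0,0],[0,0,0]],[1,[0,0,0],[0,0,0]],[1,[0,0,0],[0,0,0]]]'
python3 - <<'E'
from m import *
I=[]
for n in("scene","side"):
    s=cams.snapshot(n);I.append(s["color"])
    q=blob([s],(.025,.045),(.71,-.025),.055);print("tin",rect(q))
    t=blob([s],(.08,.12),(.53,-.348),.06);print("tip",t.mean(0))
    p=blob([s],(.095,.11),(.375,-.233),.05);print("post",p.mean(0))
cv2.imwrite("pics/end.png",np.hstack([I[0][100:400,120:520],I[1][130:430,150:550]])[...,::-1])
E
```

```text
t: 45.32
tcp_pos: [0.5079, 0.0299, 0.2736]
ee_rot: [0.996, -0.084, 0.0, -0.0]
contact_force: [-2.2, 1.1, 5.4]
opening: 0.599
t: 46.32
tcp_pos: [0.5076, 0.0299, 0.4164]
ee_rot: [0.996, -0.084, -0.0, 0.0]
contact_force: [0.5, 0.1, -0.7]
opening: 1.001
rect [507.7  29.9 109.4  52.1  -9.6] 12730 tcp [507.4  29.9 416.1] jaw long yaw -9.7 shift [0.0004 0.0001] turn 0.0006
t: 47.12
tcp_pos: [0.4718, 0.2094, 0.4163]
ee_rot: [0.996, -0.084, -0.001, 0.0]
contact_force: [-0.4, -0.9, 1.1]
opening: 0.998
tin [707.1 -24.2  91.4  52.1   5.5]
tip [ 0.53096068 -0.3502786   0.10124417]
post [ 0.37603006 -0.232497    0.10137181]
tin [711.8 -23.2 105.   55.2   6.8]
tip [ 0.52767393 -0.35190748  0.09881841]
post [ 0.37413398 -0.23343244  0.10072156]
```

View pics/end.png

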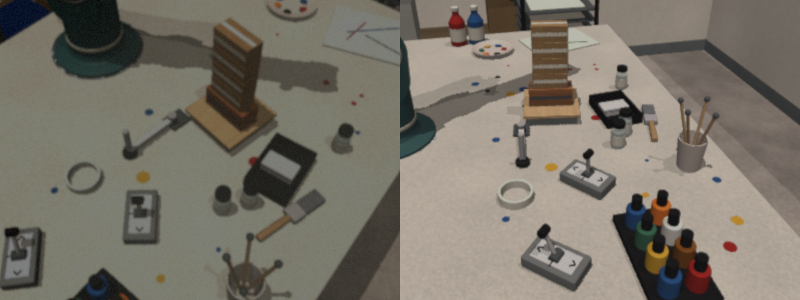

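The picture shows the four-carton column standing square on the case, the tin in the tray, the leg swung out, the toggle upright, and no cartons left on the table.

```bash
python3 -c "
from rig import ctrl
print(ctrl.close_job())"
```

```text
the job is handed in; nothing more can be done
None
```

The job is done and handed in at about 47 s on the robot's clock; no verdict was reported.

**Steps, in the order asked:**
1. Set the toggle of the nearest control box to off.
2. Swung the steady leg out to its end stop.
3. Moved the tin into the black tray.
4. Laid the case in the marked rectangle. It had been knocked about 25 mm aside just before I picked it up, so I re-measured it first.
5. Stacked all four cartons on the case in one column.

**Last checks:**
- **Toggle:** the grip stands upright over the box centre.
- **Leg:** about 1.50 rad, worked out from where the post started and ended.
- **Tin:** lying inside the tray.
- **Case:** measured once, just after placing, within about 1 mm of the platform centre and at its −9.5° yaw.
- **Cartons:** each measured as placed, within about 1.5 mm and 0.1° of the platform. None are left on the table.
- **Robot:** the arm was clear of everything at hand-in.

**Disagreements and forces:**
- The fixed and wrist cameras differed by 2–3 mm in y. I used the wrist camera for the case and cartons.
- While the leg was swinging, the wrist force reached about 65 N in the readings at the end of each move; the limit is 120 N.

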